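# Fit the shears' pivot pin and hold the loupe over it

## Robot

A 6-joint arm with a two-finger parallel gripper is mounted at the origin on the work surface. World frame = base frame: x ahead of the robot, y to its left, z up, the work surface at z = 0. Lengths are in m, angles in rad, forces in N, time in s.
With the tool pointing down it reaches from about 0.25 to 0.775 m from the base axis. Payload 4 kg.
Tool frame: the origin (TCP) lies midway between the tips of the shut fingers; the grasp point (between the pads) lies 19 mm behind it; z points along the fingers, y is the direction in which the jaws open and shut (so a half turn about z gives the same grasp; the last joint's range is limited). The gripper opens to 85 mm and grips with 20 to 120 N. Pads are 22 mm wide; open, the fingers measure 114 mm over their backs; the gripper's body (76 mm by 85 mm) begins 54 mm behind the grasp point. The pads swing forward as they close: fully open they stand 13 mm farther back than shut.
Start: joints at [-1.242, 0.087, 1.371, -0, 1.684, -0.103], TCP at [0.23, -0.5, 0.231] pointing down, gripper open.
Joint ranges: [-3.1, 3.1], [-0.76, 2.03], [0.27, 2.55], [-1.08, 4.22], [0.17, 2.65], [-2.57, 2.57]. Speed limits (rad/s): [2.79, 2.79, 3.14, 3.14, 3.14, 3.14].

## Interface

Orientations are given as [roll, pitch, yaw] about the fixed x, y, z axes, in that order (R = Rz(yaw) Ry(pitch) Rx(roll)).
In Python, from bench import read_state, snapshot, get_calibration, close_job gives the robot as it stands.
- The arm moves only by the tool send_rows, never from a script. Its argument "deltas" is a list of rows, each a list of 3 entries, a list of its own where there are three numbers: the shift along the world's x, y, z as a fraction of full scale, then the turn, a rotation vector about the world's x, y, z as a fraction of full scale, then the closure, from -1 (fully open) to 1 (shut). In form: [[[x, y, z], [wx, wy, wz], claw], ...]. A call has 1 to 10 rows; each row shifts and turns the commanded pose from where the row before left it; what a row does not reach is not made up. Full scale, the value 1, is 2 cm for a shift and 8 degrees for a turn. A row lasts 1/10 s, in which the tool goes at most 50 mm and 8.59 degrees, less where a joint would pass 70% of its speed; a pose out of reach is approached as far as the arm can. A call with a number of a shift or a turn outside -1 to 1 is refused whole. A call with a gripper value outside its range is refused whole. The fingers move at their own pace and stop on an object; "grip_force" is the grip in N (left out, the last holds). Time passes only in rows, so rows that do not move let the fingers close. It gives the time, the measured TCP pose, the force and the opening at its end, in the units of the state.
- read_state(): the state, without advancing time (a new reading comes with each control period).
- snapshot(name): name is "scene" or "top" or "wrist"; returns the picture (400x640x3 uint8, blue, green, red); there is no depth.
- get_calibration(name): a dict with "fov_y" (degrees; the focal length in pixels is half the picture's height over the tangent of half this angle, whatever the lens; pixels are square), "cx", "cy" (the principal point, pixels), "k1" (the pictures are not rectified: a ray, as slopes to the right and down, at radius r is drawn at 1 + k1 r^2 times it, then the intrinsics apply), "pose" (4x4, takes a point from camera to world coordinates); the wrist camera has in their place "mount" (4x4, takes a point from camera to tool coordinates, whose origin is the TCP and whose axes are the flange's). Camera axes: x right, y down, z forward; pixel columns grow to the right and rows downward; lengths in m; the calibration is good to about 2 mm. A picture is of the moment at which its call begins: read the wrist's pose just before it. get_calibration takes no time and is no camera call.
- close_job(): hands the job in, once; it reports no verdict.
The state is a dict: "time_s": time; "joint_pos": joint angles; "joint_velocities": joint speeds; "effort": joint torques, N m; "position": TCP position; "tcp_rot": TCP orientation; "force": force on the tool from outside, world axes, zero at the start; "wrist_torque": the same for the moment, N m; "finger_gap": finger opening in m.
Only numpy, scipy, OpenCV 4.12 (cv2) and the standard library are available. Lean on these libraries where they do the work, as an engineer would, in place of code of your own. Each camera call takes 0.05 s, during which the arm holds its last target.

## Task

Take the round-headed tapered pivot pin out of the wooden stand, set it fully down into the pivot hole of the shears on the assembly block and let go of it. Then pick up the loupe by its wooden handle and hold it over the pivot to inspect the seat: glass level, centred above the pin, at the focal height marked by the tip of the height gauge's jaw. Finish while still holding it there, steady and touching nothing but your hand; never bring the loupe against the shears or the pin, and leave the gauge as it is set and everything else where it lies.

Things in the scene. Friction and masses are not known exactly. Their poses are not given: they have to be found in the camera images.
- pin_head (a point): centre of the head of the pivot pin, bright steel, 45 g: round flat-topped head 20 mm across, 12 mm tall; below it a round shank 27 mm long tapering from 11.6 mm at the head to 6 mm at its flat end. The point is 6 mm above the head's underside, z up. It hangs upright by its head in one of the stand's three holes (drawn anew each time), head above the stand's top
- stand: plain wooden stand, 60 x 180 x 36 mm tall, fixed. Origin under its centre; three through holes of 13 mm at y = -60, 0 and +60 mm of its own frame, along its long axis (y)
- hex_bolt: hexagon-headed bolt (head 17 mm across flats, 8 mm tall, dark) hanging in another hole of the stand; not needed. Origin at the underside of its head, at the stand's top
- rivet: small dome-headed rivet (head 17 mm across, 6 mm tall) hanging in the remaining hole of the stand; not needed. Origin at the underside of its head
- shears: forged steel shears, 290 mm long, lying flat and strapped to a fixed wooden assembly block (100 x 150 x 40 mm tall). Origin under the block, on the pivot axis. Blades run along +y to 132 mm, two looped handles along -y to 163 mm, all under 60 mm above the table; a hold-down strap across the handle shanks 55 mm along -y has two bolts that reach 67 mm above the table
- pivot_hole (a point): centre of the mouth of the pivot hole of the shears, 54 mm above the table: a straight upright 13 mm hole in the round pivot boss (42 mm across, 14 mm thick), going on through the block. With the pin fully down its head's underside rests on the boss, so its head centre is 6 mm above this point
- loupe_grip (a point): point to grip on the loupe: on the axis of its flat-sided wooden handle, close to the balance point. The handle is 20 mm wide and 20 mm tall, reaches from 66 mm behind this point to 36 mm ahead of it, and lies flat on the table at the start (point 10 mm above the table). +x runs along the handle towards the glass, z up. 86 g give or take a quarter
- loupe_glass (a point): centre of the loupe's glass, 75 mm ahead (+x) of loupe_grip at the same height; glass 44 mm across in a brass rim 54 mm across and 10 mm thick; z is the normal of the glass
- jaw_tip (a point): tip of the scriber jaw of the height gauge (steel column on a cast base, 302 mm tall in all, black carriage): the point, on the underside of the jaw at its very end, marks the focal height, set anew each time to 115 to 160 mm above the table. The jaw is a 10 mm wide, 9 mm high steel blade that points along -y of this frame; the column stands 105 mm behind the tip along +y
- gauge: base of the height gauge, 75 x 115 mm, fixed. Origin under its centre; the column stands 30 mm along +y of it, the jaw points along -y
- spare_handle: loose spare wooden tool handle with a brass ferrule, about 100 x 24 x 24 mm, lying flat; not needed
- hammer: hammer lying on the bench; not needed
- jar: closed jar, 64 mm across and 85 mm tall; not needed
- whetstone: grey whetstone, 55 x 170 x 28 mm; not needed

How it is judged:
On the way, in this order (a step that is already met when the one before it is completed fails the run):
1. the pivot pin sits fully down in the pivot hole, let go, before the loupe is lifted (horizontal distance between pin_head and pivot_hole below 0.003 m and z of pin_head in the frame of pivot_hole below 0.009 m and angle between pin_head's own z axis and vertical below 0.08 rad and contact force between pin and the fingers below 0.1 N and height (world z) of loupe_grip below 0.04 m), for 0.2 s.
2. the loupe is lifted in the fingers (height (world z) of loupe_glass above 0.07 m and contact force between loupe and the fingers above 1 N), for 0.2 s.
At the end, for the whole second after the job is handed in: The pivot pin is upright and fully down in the pivot hole (head within 3 mm of its seat) and not touched; the loupe is held still in the fingers and by nothing else, the centre of its glass within 10 mm of the pivot axis and within 6 mm of the height of the jaw tip, level within 6 degrees (horizontal distance between pin_head and pivot_hole below 0.003 m and z of pin_head in the frame of pivot_hole below 0.009 m and angle between pin_head's own z axis and vertical below 0.08 rad and contact force between pin and the fingers below 0.1 N and horizontal distance between loupe_glass and pivot_hole below 0.01 m and z of loupe_glass in the frame of jaw_tip between -0.006 and 0.006 m and angle between loupe_glass's own z axis and vertical below 0.105 rad and linear speed of loupe below 0.02 m/s and angular speed of loupe below 0.15 rad/s and contact force between loupe and the fingers above 1 N and contact force between loupe and shears below 0.1 N and contact force between loupe and pin below 0.1 N and contact force between loupe and gauge below 0.1 N); the arm keeps its last pose, push and grip.
It fails at once if the loupe touches the shears, the block or the pin (contact force between loupe and shears above 0.5 N or contact force between loupe and pin above 0.5 N).
It fails at once if the gauge's jaw is shifted by more than 5 mm (distance of jaw_tip from where it was at the start of the episode above 0.005 m).
It fails at once if another thing is moved by more than 25 mm (distance of any of hex_bolt, rivet, spare_handle, hammer, jar, whetstone from where it was at the start of the episode above 0.025 m).
It also fails if it takes over 59 s, if anything falls off the work surface, if the arm or the gripper's body presses on something with over 40 N, if the wrist force passes 120 N, or if a joint passes its speed limit or range.

## Working session

There is one attempt and no reset: what is moved stays moved. The work goes in short steps, Python scripts to look and compute and a tool call to move; the robot and the scene stay as the last step left them, time stands still between calls to the robot, and variables do not carry over. Pictures are saved under pics/ and viewed, and the job is handed in when it is done.

Besides the shell and the picture viewer there is one more tool, called by a JSON object that holds its "fn" and its "kwargs", one argument or row to a line. send_rows: Moves the arm, as the interface text tells. Its arguments: {"type":"object","properties":{"deltas":{"type":"array","items":{"type":"array"}},"grip_force":{"type":"number"}},"required":["deltas"]}

```bash
ls; mkdir -p pics; python3 - <<'E'
from bench import *
import cv2
for n in("scene","top","wrist"):
    cv2.imwrite(f"pics/{n}0.png",snapshot(n)); print(n,get_calibration(n))
print(read_state())
E
```

```text
pics
scene {'fov_y': 57.59520475093518, 'cx': 319.8776201039026, 'cy': 204.3268951303586, 'k1': -0.02437013140985432, 'pose': array([[-0.80010903,  0.39243247, -0.45367643,  1.00740228],
       [ 0.59975311,  0.50944103, -0.61706243,  0.53066296],
       [-0.01103394, -0.76581107, -0.64297096,  0.65062051],
       [ 0.        ,  0.        ,  0.        ,  1.        ]])}
top {'fov_y': 50.86490526769899, 'cx': 317.62339044444013, 'cy': 193.3455506151488, 'k1': -0.06171425801990054, 'pose': array([[ 2.73051154e-02, -9.92657860e-01,  1.17833798e-01,
         4.89235770e-01],
       [-9.99626723e-01, -2.70062635e-02,  4.13245929e-03,
        -9.76573332e-03],
       [-9.19867597e-04, -1.17902651e-01, -9.93024732e-01,
         1.18606455e+00],
       [ 0.00000000e+00,  0.00000000e+00,  0.00000000e+00,
         1.00000000e+00]])}
wrist {'fov_y': 65.99696469916402, 'cx': 319.5880107369505, 'cy': 199.85874175411038, 'k1': -0.05407356832335442, 'mount': array([[-5.74417239e-04, -9.60328346e-01, -2.78871185e-01,
         7.15847350e-02],
       [ 9.99999835e-01, -5.42703795e-04, -1.90924371e-04,
[... 172 characters left out ...]
        1.00000000e+00]])}
{'time_s': 0.15, 'joint_pos': array([-1.24208646e+00,  8.78439408e-02,  1.37190885e+00,  3.75463023e-05,
        1.68361169e+00, -1.03109445e-01]), 'joint_velocities': array([ 0.00056569, -0.00130523, -0.00517498,  0.00247677, -0.00099854,
        0.00128453]), 'effort': array([ 1.59148734e-03, -3.52373672e+01, -3.13679230e+01, -1.25041433e-04,
        8.02694267e-03, -1.16737374e-05]), 'position': array([ 0.2300669 , -0.49915059,  0.23037504]), 'tcp_rot': array([-3.13983408e+00, -2.19485560e-04,  4.31823314e-01]), 'force': array([0.26285658, 0.88583358, 0.00620971]), 'wrist_torque': array([ 0.03232104, -0.01152737, -0.00999156]), 'finger_gap': 0.08557775784542737}
```

View pics/scene0.png

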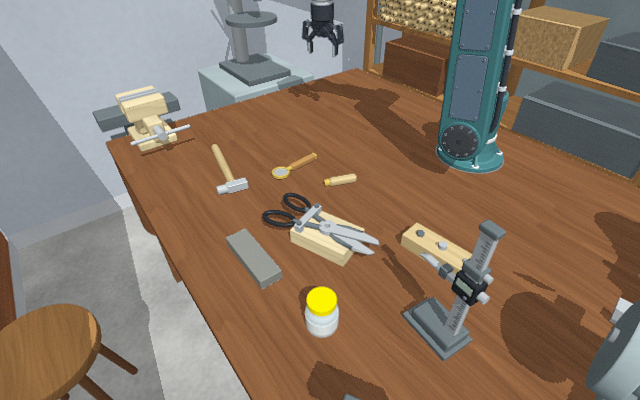

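View pics/top0.png

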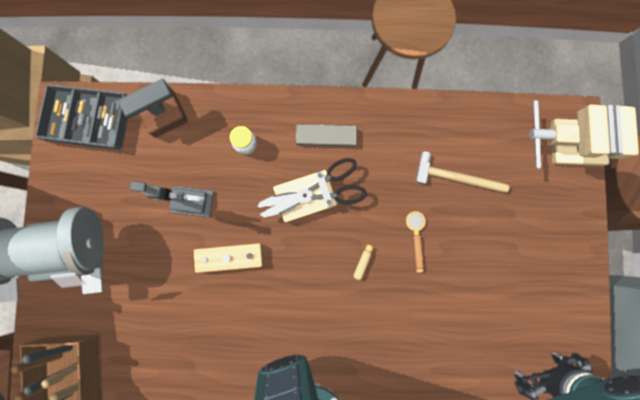

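View pics/wrist0.png

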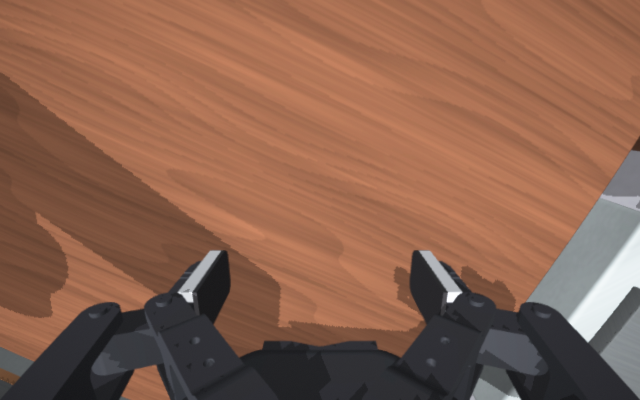

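```bash
cat > h.py <<'E'
import numpy as np, cv2
from bench import *
from scipy.spatial.transform import Rotation as R
def K(c): 
    f=200/np.tan(np.radians(c['fov_y'])/2); return np.array([[f,0,c['cx']],[0,f,c['cy']],[0,0,1]])
def campose(n,st=None):
    c=get_calibration(n)
    if n!='wrist': return c,c['pose']
    T=np.eye(4);T[:3,:3]=R.from_euler('xyz',st['tcp_rot']).as_matrix();T[:3,3]=st['position']
    return c,T@c['mount']
def ray(n,uv,st=None):
    c,P=campose(n,st)
    p=cv2.undistortPoints(np.array([[uv]],float),K(c),np.array([c['k1'],0,0,0.]))[0,0]
    return P[:3,3],P[:3,:3]@np.array([p[0],p[1],1])
def atz(n,uv,z,st=None):
    o,d=ray(n,uv,st); return o+d*(z-o[2])/d[2]
def proj(n,X,st=None):
    c,P=campose(n,st); q=np.linalg.inv(P)@np.append(X,1)
    if q[2]<=0: return None
    a,b=q[:2]/q[2]; s=1+c['k1']*(a*a+b*b); k=K(c)
    return k[0,0]*a*s+k[0,2],k[1,1]*b*s+k[1,2]
def tri(obs):
    A=np.zeros((3,3));b=np.zeros(3)
    for o,d in obs:
        d=d/np.linalg.norm(d);M=np.eye(3)-np.outer(d,d);A+=M;b+=M@o
    X=np.linalg.solve(A,b); return X,[np.linalg.norm((np.eye(3)-np.outer(d,d)/(d@d))@(X-o)) for o,d in obs]
E
python3 - <<'E'
import cv2
t=cv2.imread('pics/top0.png');s=cv2.imread('pics/scene0.png')
cv2.imwrite('pics/tz1.png',cv2.resize(t[160:280,120:280],None,fx=5,fy=5,interpolation=3))
cv2.imwrite('pics/tz2.png',cv2.resize(t[140:280,250:440],None,fx=4.2,fy=4.2,interpolation=3))
cv2.imwrite('pics/sz1.png',cv2.resize(s[205:365,380:520],None,fx=3.7,fy=3.7,interpolation=3))
E
```

```text
(no output)
```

View pics/tz1.png

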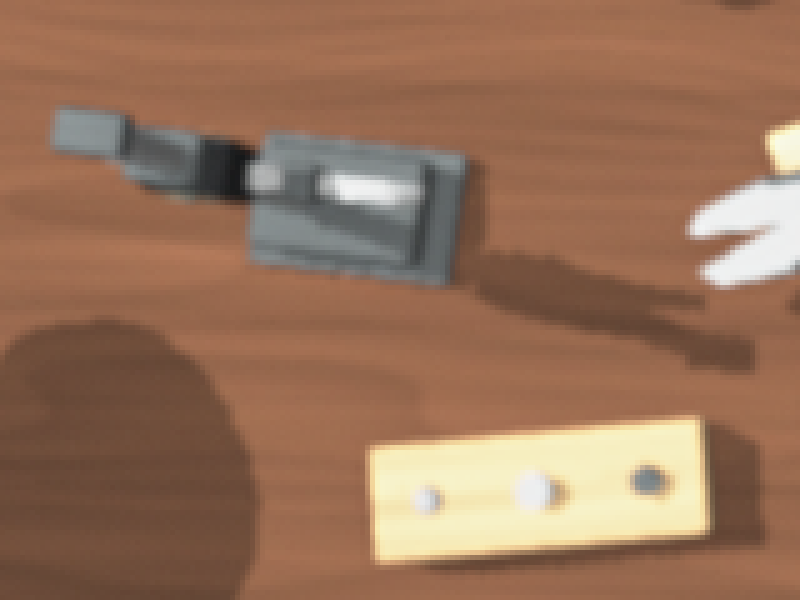

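View pics/tz2.png

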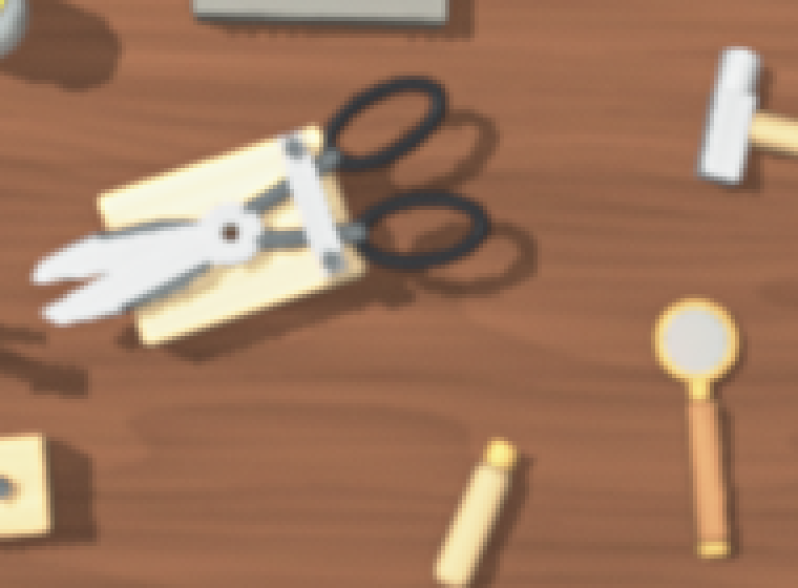

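View pics/sz1.png

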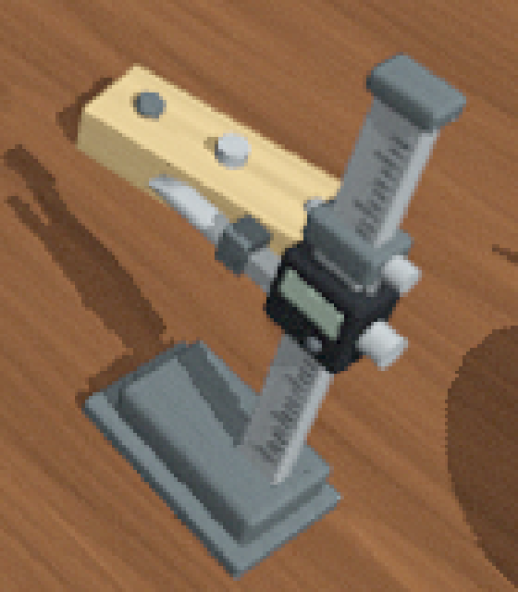

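```bash
python3 - <<'E'
from h import *
np.set_printoptions(precision=4,suppress=True)
tp=lambda x,y:(120+x/5-.4,160+y/5-.4)
t2=lambda x,y:(250+x/4.2-.4,140+y/4.2-.4)
s1=lambda x,y:(380+x/3.7-.4,205+y/3.7-.4)
for n,p,z in(("pin",(534,489),.048),("rivet",(427,500),.042),("bolt",(648,480),.044)):print(n,atz('top',tp(*p),z))
print("pin scene",atz('scene',s1(233,143),.048))
print("stand corners",[atz('top',tp(*p),.036)[:2] for p in((368,447),(703,418),(710,533),(377,565))])
print("pivot",atz('top',t2(231,232),.054))
print("blk",[atz('top',t2(*p),.04)[:2] for p in((100,197),(320,126),(365,268),(145,345))])
print("strap bolts",[atz('top',t2(*p),.064)[:2] for p in((294,147),(336,262))])
print("pivot scene",atz('scene',(327,228),.054))
print("glass",atz('top',t2(697,341),.015),"grip end",atz('top',t2(713,550),.015))
print("gauge base",[atz('top',tp(*p),.01)[:2] for p in((268,132),(467,155),(452,285),(249,260))])
print("tip", tri([ray('scene',s1(151,181)),ray('top',tp(425,188))]))
for z in (.115,.13,.145,.16):print(z,atz('scene',s1(151,181),z),atz('top',tp(425,188),z))
E
```

```text
pin [0.4442 0.2354 0.048 ]
rivet [0.4363 0.2947 0.042 ]
bolt [0.4508 0.1747 0.044 ]
pin scene [0.4434 0.2334 0.048 ]
stand corners [array([0.4636, 0.3303]), array([0.4849, 0.1475]), array([0.4231, 0.1412]), array([0.4001, 0.3218])]
pivot [0.6185 0.0301 0.054 ]
blk [array([0.6409, 0.1171]), array([ 0.6919, -0.0258]), array([ 0.5989, -0.0574]), array([0.5449, 0.0841])]
strap bolts [array([ 0.6735, -0.009 ]), array([ 0.6   , -0.0378])]
pivot scene [0.6253 0.0381 0.054 ]
glass [ 0.5585 -0.2803  0.015 ] grip end [ 0.4214 -0.2913  0.015 ]
gauge base [array([0.6386, 0.4063]), array([0.6286, 0.2913]), array([0.5548, 0.2957]), array([0.5655, 0.4122])]
tip (array([0.5941, 0.2759, 0.1516]), [np.float64(0.0009271874472085734), np.float64(0.0009271874472087031)])
0.115 [0.563  0.2578 0.115 ] [0.5984 0.2852 0.115 ]
0.13 [0.5755 0.2655 0.13  ] [0.5969 0.2811 0.13  ]
0.145 [0.5879 0.2731 0.145 ] [0.5954 0.277  0.145 ]
0.16 [0.6004 0.2808 0.16  ] [0.5938 0.2728 0.16  ]
```

{"fn": "send_rows", "kwargs": {
  "deltas": [
    [[0.3,0.92,0],[0,0,0.225],-1],
    [[0.3,0.92,0],[0,0,0.225],-1],
    [[0.3,0.92,0],[0,0,0.225],-1],
    [[0.3,0.92,0],[0,0,0.225],-1],
    [[0.3,0.92,0],[0,0,0.225],-1],
    [[0.3,0.92,0],[0,0,0.225],-1],
    [[0.3,0.92,0],[0,0,0.225],-1],
    [[0.3,0.92,0],[0,0,0.225],-1],
    [[0.3,0.92,0],[0,0,0.225],-1],
    [[0.3,0.92,0],[0,0,0.225],-1]
  ]
}}

```text
time_s: 1.15
position: [0.2905, -0.314, 0.2314]
tcp_rot: [3.141, 0.0, 0.749]
force: [0.2, -0.1, -0.3]
finger_gap: 0.0853
```

{"fn": "send_rows", "kwargs": {
  "deltas": [
    [[0.3,0.92,0],[0,0,0.225],-1],
    [[0.3,0.92,0],[0,0,0.225],-1],
    [[0.3,0.92,0],[0,0,0.225],-1],
    [[0.3,0.92,0],[0,0,0.225],-1],
    [[0.3,0.92,0],[0,0,0.225],-1],
    [[0.3,0.92,0],[0,0,0.225],-1],
    [[0.3,0.92,0],[0,0,0.225],-1],
    [[0.3,0.92,0],[0,0,0.225],-1],
    [[0.3,0.92,0],[0,0,0.225],-1],
    [[0.3,0.92,0],[0,0,0.225],-1]
  ]
}}

```text
time_s: 2.15
position: [0.3501, -0.1301, 0.2314]
tcp_rot: [3.141, 0.0, 1.063]
force: [-0.4, -0.4, -0.4]
finger_gap: 0.0857
```

{"fn": "send_rows", "kwargs": {
  "deltas": [
    [[0.3,0.92,0],[0,0,0.225],-1],
    [[0.3,0.92,0],[0,0,0.225],-1],
    [[0.3,0.92,0],[0,0,0.225],-1],
    [[0.3,0.92,0],[0,0,0.225],-1],
    [[0.3,0.92,0],[0,0,0.225],-1],
    [[0.3,0.92,0],[0,0,0.225],-1],
    [[0.3,0.92,0],[0,0,0.225],-1],
    [[0.3,0.92,0],[0,0,0.225],-1],
    [[0.3,0.92,0],[0,0,0.225],-1],
    [[0.3,0.92,0],[0,0,0.225],-1]
  ]
}}

```text
time_s: 3.15
position: [0.4098, 0.0538, 0.2314]
tcp_rot: [3.141, -0.0, 1.377]
force: [0.2, -0.5, -0.5]
finger_gap: 0.0856
```

{"fn": "send_rows", "kwargs": {
  "deltas": [
    [[0.17,0.92,0],[0,0,0.225],-1],
    [[0.17,0.92,0],[0,0,0.225],-1],
    [[0.17,0.92,0],[0,0,0.225],-1],
    [[0.17,0.92,0],[0,0,0.225],-1],
    [[0.17,0.92,0],[0,0,0.225],-1],
    [[0.17,0.92,0],[0,0,0.225],-1],
    [[0.17,0.92,0],[0,0,0.225],-1],
    [[0.17,0.92,0],[0,0,0.225],-1],
    [[0.17,0.92,0],[0,0,0.225],-1],
    [[0.17,0.92,0],[0,0,0.225],-1]
  ]
}}

```text
time_s: 4.15
position: [0.4435, 0.2377, 0.2314]
tcp_rot: [3.141, 0.0, 1.691]
force: [0.6, 1.0, -0.4]
finger_gap: 0.0857
```

```bash
python3 - <<'E'
from h import *
s=read_state();print(s['time_s'],s['position'],s['tcp_rot'],np.abs(s['joint_velocities']).max())
cv2.imwrite('pics/w1.png',snapshot('wrist')); print(proj('wrist',[.444,.235,.048],s))
E
```

```text
4.15 [0.44352541 0.2376816  0.2313977 ] [3.14136701e+00 3.73778374e-05 1.69119097e+00] 0.32253036125480133
(np.float64(318.8346027466099), np.float64(180.6170638758224))
```

View pics/w1.png

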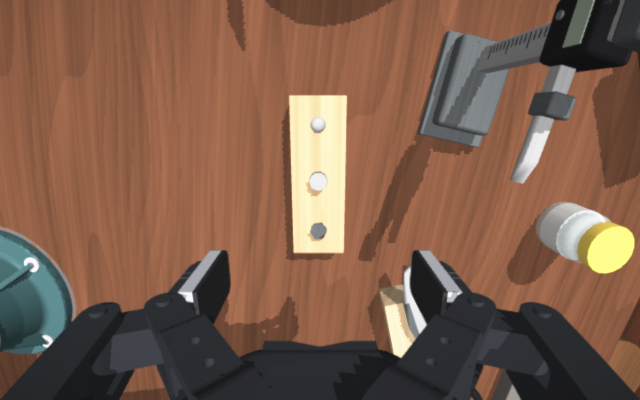

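```bash
python3 - <<'E'
from h import *
np.set_printoptions(precision=4,suppress=True)
a=cv2.imread('pics/w1.png')
x=cv2.resize(a[140:200,280:355],None,fx=6,fy=6,interpolation=3);y=cv2.resize(a[140:200,490:565],None,fx=6,fy=6,interpolation=3)
cv2.imwrite('pics/w1z.png',np.vstack([x,y]))
s=read_state()
print(s['position'],atz('wrist',(318,181),.048,s))
s1=lambda x,y:(380+x/3.7-.4,205+y/3.7-.4);tp=lambda x,y:(120+x/5-.4,160+y/5-.4)
print(tri([ray('scene',s1(151,181)),ray('wrist',(518,182),s)]),tri([ray('scene',s1(151,181)),ray('top',tp(425,188)),ray('wrist',(518,182),s)]))
E
```

```text
[0.4437 0.2401 0.2311] [0.4433 0.2374 0.048 ]
(array([0.5925, 0.2772, 0.1506]), [np.float64(0.0011423717673025267), np.float64(0.0011423717673024907)]) (array([0.5935, 0.2766, 0.1501]), [np.float64(0.0011759834719154698), np.float64(0.001705889974275447), np.float64(0.0017854255716115272)])
```

View pics/w1z.png

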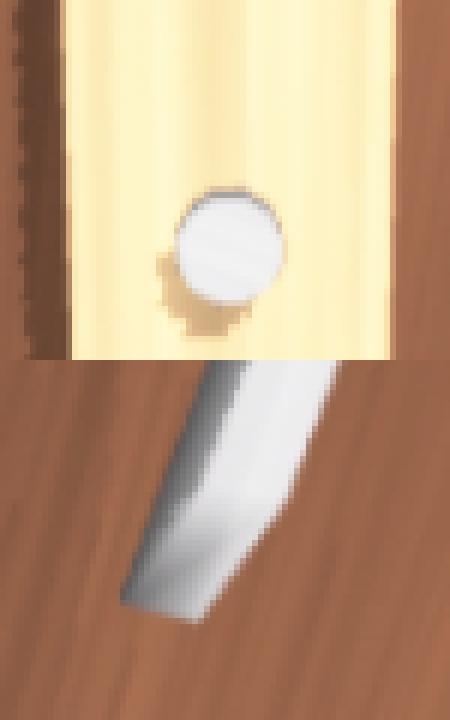

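```bash
python3 - <<'E'
from h import *
np.set_printoptions(precision=4,suppress=True)
s=read_state();a=snapshot('wrist');cv2.imwrite('pics/w2.png',a)
print(s['position'],s['tcp_rot'],np.abs(s['joint_velocities']).max())
g=cv2.cvtColor(a,cv2.COLOR_BGR2HSV)
m=((g[...,1]<40)&(g[...,2]>190)).astype(np.uint8); m[:, :300]=0;m[:,337:]=0;m[:150]=0;m[205:]=0
n,l,st,c=cv2.connectedComponentsWithStats(m)
for i in range(1,n):
  if st[i,4]>50: print(st[i],c[i],atz('wrist',c[i],.048,s))
y=cv2.resize(a[140:200,490:565],None,fx=8,fy=8,interpolation=3);cv2.imwrite('pics/w2z.png',y)
E
```

```text
[0.4437 0.2401 0.2311] [ 3.1412 -0.0026  1.6941] 0.034759744143675116
[309 174  18  19 262] [317.3664 183.6374] [0.443  0.2344 0.048 ]
```

View pics/w2z.png

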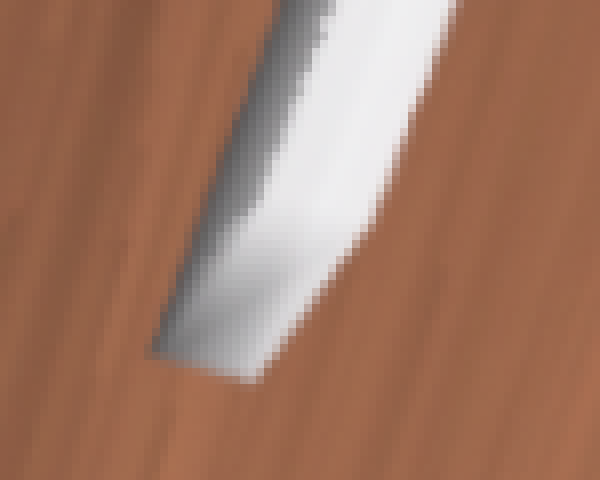

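```bash
python3 - <<'E'
from h import *
np.set_printoptions(precision=4,suppress=True)
s=read_state()
print(tri([ray('scene',(420.4,253.5)),ray('wrist',(514.9,185.1),s)]), tri([ray('top',(204.6,197.2)),ray('wrist',(514.9,185.1),s)]))
T=tri([ray('scene',(420.4,253.5)),ray('wrist',(514.9,185.1),s)])[0]
for e in(-.005,0,.005):
  P=T+e*np.array([.996,-.086,0]); print(proj('scene',P),proj('top',P),proj('wrist',P,s))
a=cv2.imread('pics/scene0.png');cv2.imwrite('pics/s2z.png',cv2.resize(a[240:280,405:455],None,fx=12,fy=12,interpolation=3))
a=cv2.imread('pics/top0.png');cv2.imwrite('pics/t2z.png',cv2.resize(a[180:215,175:225],None,fx=12,fy=12,interpolation=3))
E
```

```text
(array([0.5909, 0.2741, 0.1487]), [np.float64(0.0007965137176204329), np.float64(0.0007965137176203725)]) (array([0.5939, 0.2746, 0.1471]), [np.float64(0.0020821194697277184), np.float64(0.002082119469727624)])
(np.float64(422.0391402767233), np.float64(252.13393425221656)) (np.float64(204.95236665854736), np.float64(200.82705213440303)) (np.float64(508.9075559826394), np.float64(182.73603937496904))
(np.float64(420.0503202696325), np.float64(253.21902771453918)) (np.float64(205.23900389715087), np.float64(198.84378861970066)) (np.float64(514.7826513837122), np.float64(184.06832785225353))
(np.float64(418.04921487209504), np.float64(254.31062394892365)) (np.float64(205.5256565289162), np.float64(196.86261060870493)) (np.float64(520.6162825120487), np.float64(185.394341587758))
```

View pics/s2z.png

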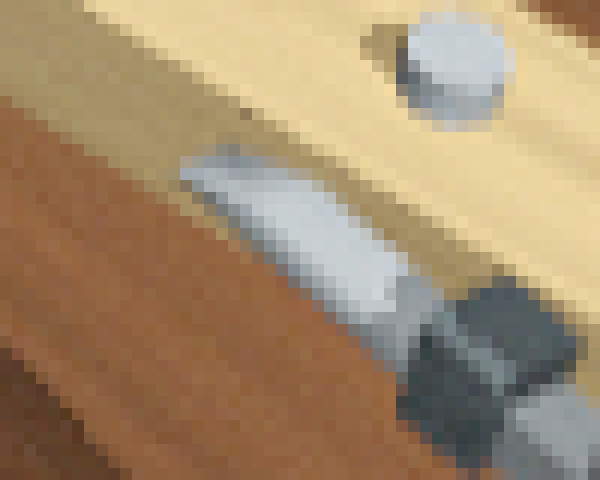

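View pics/t2z.png

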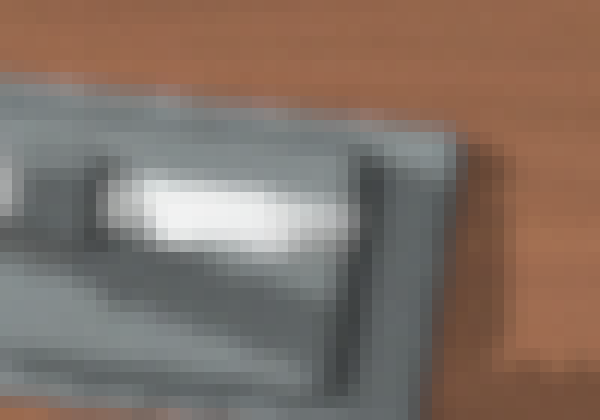

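```bash
python3 - <<'E'
from h import *
np.set_printoptions(precision=4,suppress=True)
s=read_state()
o=[ray('scene',(421.8,253)),ray('wrist',(514.9,185.1),s),ray('top',(204.5,197.2))]
print(tri(o[:2]),tri(o))
E
```

```text
(array([0.5894, 0.275 , 0.1505]), [np.float64(0.0014655891763490148), np.float64(0.0014655891763489077)]) (array([0.5917, 0.2754, 0.151 ]), [np.float64(0.002314698995395739), np.float64(0.0024636231764584263), np.float64(0.003036743169410645)])
```

{"fn": "send_rows", "kwargs": {
  "deltas": [
    [[0,-0.125,-1],[0,0,0],-1],
    [[0,-0.125,-1],[0,0,0],-1],
    [[0,0,-1],[0,0,0],-1],
    [[0,0,-1],[0,0,0],-1],
    [[0,0,-1],[0,0,0],-1],
    [[0,0,-1],[0,0,0],-1],
    [[0,0,-1],[0,0,0],-1],
    [[0,0,-1],[0,0,0],-1],
    [[0,0,-1],[0,0,0],-1],
    [[0,0,0],[0,0,0],-1]
  ]
}}

```text
time_s: 5.25
position: [0.4413, 0.2301, 0.0483]
tcp_rot: [-3.135, 0.002, 1.688]
force: [-0.1, -0.3, 0.0]
finger_gap: 0.0856
```

```bash
python3 - <<'E'
from h import *
np.set_printoptions(precision=4,suppress=True)
s=read_state();a=snapshot('wrist');cv2.imwrite('pics/w3.png',a)
print(s['position'],s['tcp_rot'],np.abs(s['joint_velocities']).max(),proj('wrist',[.4435,.235,.048],s))
E
```

```text
[0.4413 0.2301 0.0483] [-3.1349  0.0022  1.6884] 0.05596315836620145 (np.float64(323.24346032249997), np.float64(245.60287506458775))
```

View pics/w3.png

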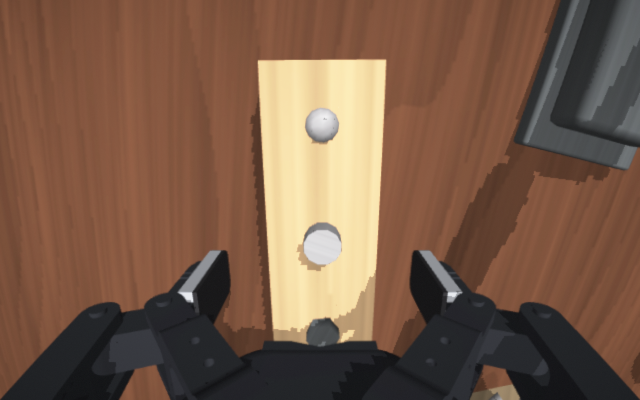

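{"fn": "send_rows", "kwargs": {
  "deltas": [
    [[0,0,0],[0,0,0],-1],
    [[0,0,0],[0,0,0],-1],
    [[0,0,0],[0,0,0],-1]
  ]
}}

```text
time_s: 5.6
position: [0.445, 0.2318, 0.0527]
tcp_rot: [3.139, -0.001, 1.688]
force: [0.5, 0.6, -0.0]
finger_gap: 0.0854
```

```bash
python3 - <<'E'
from h import *
np.set_printoptions(precision=4,suppress=True)
s=read_state();a=snapshot('wrist')
print(s['position'],s['tcp_rot'],np.abs(s['joint_velocities']).max(),proj('wrist',[.4435,.235,.048],s))
g=cv2.cvtColor(a,cv2.COLOR_BGR2HSV)
m=((g[...,1]<40)&(g[...,2]>190)).astype(np.uint8); m[:, :300]=0;m[:,350:]=0;m[:210]=0;m[280:]=0
n,l,st,c=cv2.connectedComponentsWithStats(m)
for i in range(1,n):
  if st[i,4]>50: print(st[i],c[i],atz('wrist',c[i],.048,s))
E
```

```text
[0.445  0.2318 0.0527] [ 3.139  -0.0006  1.6885] 0.004805372708960542 (np.float64(315.66459881565527), np.float64(244.25129337532437))
[300 229  33  34 934] [315.182  245.5043] [0.4433 0.2343 0.048 ]
```

{"fn": "send_rows", "kwargs": {
  "deltas": [
    [[-0.08,0.13,-0.35],[0,0,0],-1],
    [[0,0,-0.34],[0,0,0],-1],
    [[0,0,0],[0,0,0],-1],
    [[0,0,0],[0,0,0],-1]
  ]
}}

```text
time_s: 6.05
position: [0.4421, 0.2339, 0.0369]
tcp_rot: [-3.14, 0.0, 1.689]
force: [-0.3, -0.4, 0.1]
finger_gap: 0.0851
```

```bash
python3 - <<'E'
from h import *
np.set_printoptions(precision=4,suppress=True)
s=read_state();a=snapshot('wrist')
print(s['position'],s['tcp_rot'],np.abs(s['joint_velocities']).max())
g=cv2.cvtColor(a,cv2.COLOR_BGR2HSV)
m=((g[...,1]<40)&(g[...,2]>190)).astype(np.uint8); m[:, :300]=0;m[:,350:]=0;m[:210]=0;m[290:]=0
n,l,st,c=cv2.connectedComponentsWithStats(m)
for i in range(1,n):
  if st[i,4]>50: print(st[i],c[i],atz('wrist',c[i],.048,s))
s=read_state();print(s['position'],s['force'])
E
```

```text
[0.4421 0.2339 0.0369] [-3.1403  0.0004  1.6886] 0.01247422346049753
[ 300  247   40   36 1138] [319.4561 264.3919] [0.443  0.2342 0.048 ]
[0.4424 0.234  0.0373] [ 0.5939 -0.7562  0.2643]
```

{"fn": "send_rows", "kwargs": {
  "deltas": [
    [[0,0,0],[0,0,0],1],
    [[0,0,0],[0,0,0],1],
    [[0,0,0],[0,0,0],1],
    [[0,0,0],[0,0,0],1],
    [[0,0,0],[0,0,0],1],
    [[0,0,0],[0,0,0],1],
    [[0,0,0],[0,0,0],1],
    [[0,0,0],[0,0,0],1]
  ],
  "grip_force": 40
}}

```text
time_s: 6.9
position: [0.4426, 0.2341, 0.0378]
tcp_rot: [3.141, -0.0, 1.688]
force: [-0.8, -0.6, 2.5]
finger_gap: 0.0168
```

```bash
python3 - <<'E'
from h import *
s=read_state();cv2.imwrite('pics/w4.png',snapshot('wrist'))
print(s['position'],s['tcp_rot'],s['finger_gap'],s['force'])
E
```

```text
[0.44261629 0.23410586 0.0378219 ] [ 3.14134699e+00 -5.52471161e-05  1.68842496e+00] 0.0167653488990139 [-0.80438703 -0.57499947  2.51977216]
```

View pics/w4.png

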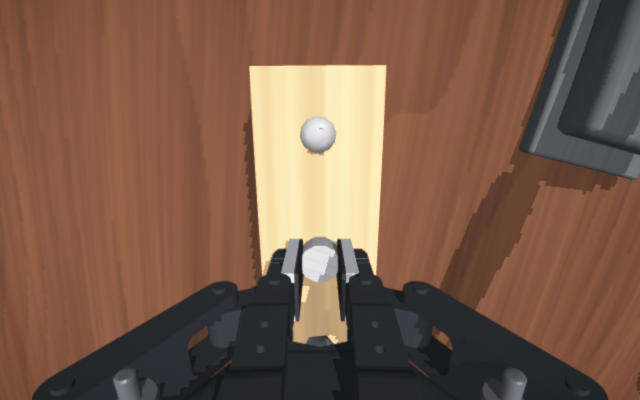

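{"fn": "send_rows", "kwargs": {
  "deltas": [
    [[0,0,0.2],[0,0,0],1],
    [[0,0,0.3],[0,0,0],1],
    [[0,0,0.5],[0,0,0],1],
    [[0,0,0.5],[0,0,0],1],
    [[0,0,0.5],[0,0,0],1],
    [[0,0,0.5],[0,0,0],1],
    [[0,0,0.5],[0,0,0],1],
    [[0,0,0.5],[0,0,0],1]
  ]
}}

```text
time_s: 7.75
position: [0.4426, 0.2341, 0.1086]
tcp_rot: [3.141, -0.0, 1.688]
force: [0.7, 0.7, -0.8]
finger_gap: 0.017
```

```bash
python3 - <<'E'
from h import *
s=read_state();cv2.imwrite('pics/w5.png',snapshot('wrist'));a=snapshot('scene');cv2.imwrite('pics/s5.png',cv2.resize(a[150:300,360:520],None,fx=3.7,fy=3.7,interpolation=3))
print(s['position'],s['tcp_rot'],s['finger_gap'],s['force'])
E
```

```text
[0.44263993 0.2340952  0.1085993 ] [ 3.14106211e+00 -1.12369204e-04  1.68846409e+00] 0.016992057837965632 [ 0.65493923  0.69771877 -0.79137675]
```

View pics/w5.png

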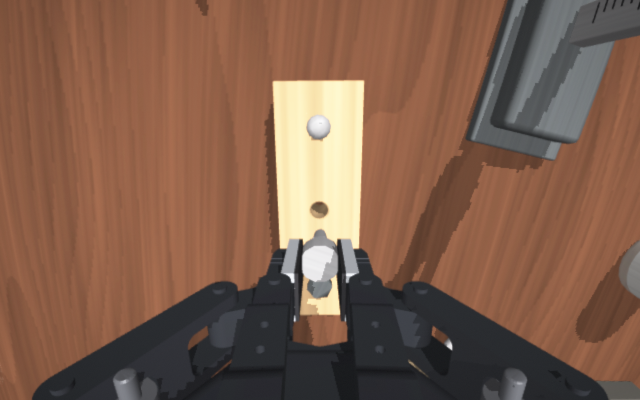

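View pics/s5.png

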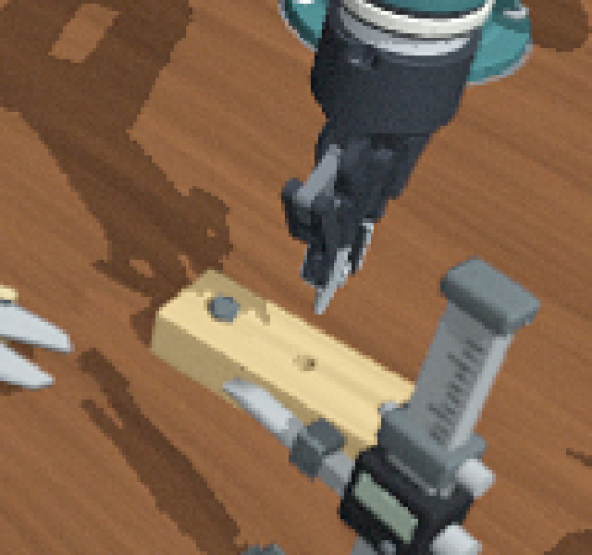

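```bash
python3 - <<'E'
from h import *
np.set_printoptions(precision=4,suppress=True)
a=cv2.imread('pics/w5.png');cv2.imwrite('pics/w5z.png',cv2.resize(a[215:305,270:370],None,fx=6,fy=6,interpolation=3))
s=read_state();P=s['position'];print(P)
h=atz('wrist',(320,264),P[2]+.0102,s);print(h)
for dz in(-.012,-.025,-.039):print(proj('wrist',h+[0,0,dz],s))
E
```

```text
[0.4437 0.2345 0.1097]
[0.4448 0.2345 0.1199]
(np.float64(319.879512832906), np.float64(252.9099750705071))
(np.float64(319.7671314709792), np.float64(242.56265932853256))
(np.float64(319.66300178032037), np.float64(232.9722112874877))
```

View pics/w5z.png

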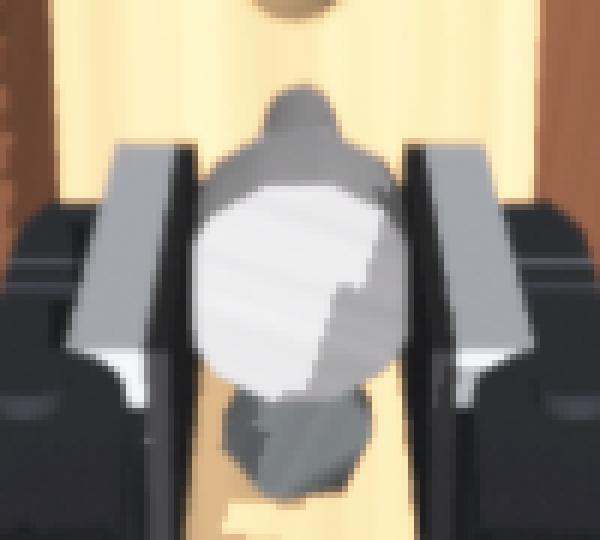

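{"fn": "send_rows", "kwargs": {
  "deltas": [
    [[0.3,-0.34,0.3],[0,0,0.11],1],
    [[0.585,-0.68,0.3],[0,0,0.11],1],
    [[0.585,-0.68,0.3],[0,0,0.11],1],
    [[0.585,-0.68,0.1],[0,0,0.11],1],
    [[0.585,-0.68,0],[0,0,0.11],1],
    [[0.585,-0.68,0],[0,0,0.11],1],
    [[0.585,-0.68,0],[0,0,0.11],1],
    [[0.585,-0.68,0],[0,0,0.11],1],
    [[0.585,-0.68,0],[0,0,0.11],1],
    [[0.585,-0.68,0],[0,0,0.11],1]
  ]
}}

```text
time_s: 8.85
position: [0.554, 0.1042, 0.1269]
tcp_rot: [-3.14, -0.0, 1.843]
force: [0.2, 0.5, -1.3]
finger_gap: 0.0171
```

{"fn": "send_rows", "kwargs": {
  "deltas": [
    [[0.585,-0.68,0],[0,0,0.11],1],
    [[0.585,-0.68,0],[0,0,0.11],1],
    [[0.585,-0.68,0],[0,0,0.11],1],
    [[0.585,-0.68,0],[0,0,0.11],1],
    [[0.585,-0.68,0],[0,0,0.11],1],
    [[0.3,-0.34,0],[0,0,0.0],1],
    [[0,0,0],[0,0,0],1],
    [[0,0,0],[0,0,0],1],
    [[0,0,0],[0,0,0],1],
    [[0,0,0],[0,0,0],1]
  ]
}}

```text
time_s: 9.85
position: [0.618, 0.0308, 0.1276]
tcp_rot: [3.142, -0.0, 1.92]
force: [-0.5, 0.7, -0.5]
finger_gap: 0.0169
```

```bash
python3 - <<'E'
from h import *
s=read_state();a=snapshot('wrist');cv2.imwrite('pics/w6.png',a)
cv2.imwrite('pics/w6z.png',cv2.resize(a[150:310,220:420],None,fx=3.7,fy=3.7,interpolation=3))
print(s['position'],s['tcp_rot'],s['finger_gap'],np.abs(s['joint_velocities']).max(),proj('wrist',[.6185,.0301,.054],s))
print(read_state()['position'])
E
```

```text
[0.61798159 0.03077269 0.12764156] [ 3.14152205e+00 -1.76394865e-04  1.91965462e+00] 0.016888293547824944 0.00132605678660253 (np.float64(318.87684608749754), np.float64(210.3489399532759))
[0.61802737 0.03069652 0.12768383]
```

View pics/w6z.png

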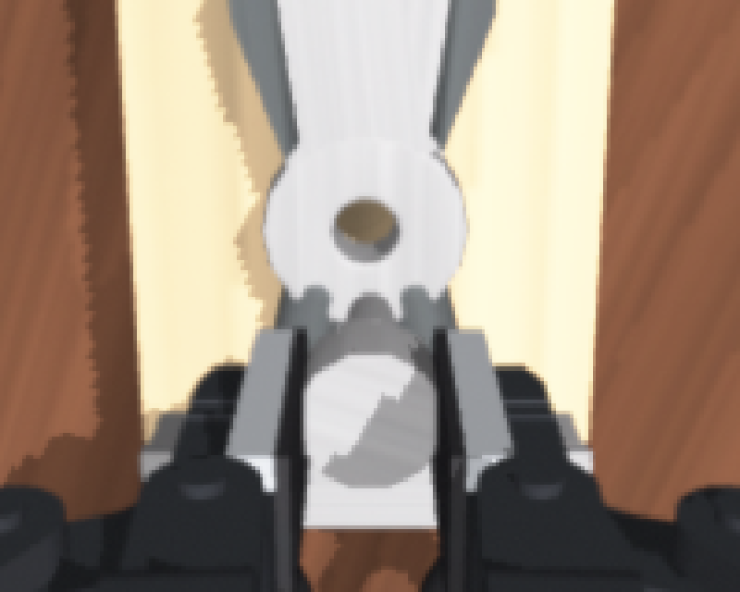

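```bash
python3 - <<'E'
from h import *
np.set_printoptions(precision=4,suppress=True)
s=read_state();P=s['position'];print(P)
print(atz('wrist',(318.5,211.5),.054,s),atz('wrist',(319.5,263.4),P[2]+.0102,s))
c,M=campose('wrist',s);print(M[:3,3])
h=atz('wrist',(319.5,263.4),P[2]+.0102,s)
print(proj('wrist',h-[0,0,.039],s))
E
```

```text
[0.618  0.0307 0.1277]
[0.6186 0.0291 0.054 ] [0.6187 0.0309 0.1379]
[0.5948 0.0968 0.2705]
(np.float64(319.50646781109225), np.float64(232.42224534901266))
```

{"fn": "send_rows", "kwargs": {
  "deltas": [
    [[0,-0.09,-0.5],[0,0,0],1],
    [[0,0,-0.5],[0,0,0],1],
    [[0,0,-0.5],[0,0,0],1],
    [[0,0,-0.4],[0,0,0],1],
    [[0,0,0],[0,0,0],1],
    [[0,0,0],[0,0,0],1],
    [[0,0,0],[0,0,0],1]
  ]
}}

```text
time_s: 10.6
position: [0.6188, 0.0282, 0.0901]
tcp_rot: [3.141, 0.0, 1.919]
force: [0.7, 0.3, 0.3]
finger_gap: 0.0169
```

```bash
python3 - <<'E'
from h import *
np.set_printoptions(precision=4,suppress=True)
s=read_state();a=snapshot('wrist');cv2.imwrite('pics/w7.png',a)
cv2.imwrite('pics/w7z.png',cv2.resize(a[190:290,260:380],None,fx=6,fy=6,interpolation=3))
P=s['position']
print(P,s['tcp_rot'],np.abs(s['joint_velocities']).max(),proj('wrist',[.6186,.0291,.054],s),proj('wrist',[P[0],P[1],P[2]-.029],s),proj('wrist',[P[0],P[1],P[2]+.01],s))
E
```

```text
[0.6188 0.0282 0.0901] [3.1405 0.0004 1.9188] 0.006213911697832774 (np.float64(318.45879330801904), np.float64(226.54804951053708)) (np.float64(318.2405447525941), np.float64(232.22575869811675)) (np.float64(317.99256064368774), np.float64(263.15625971392495))
```

View pics/w7z.png

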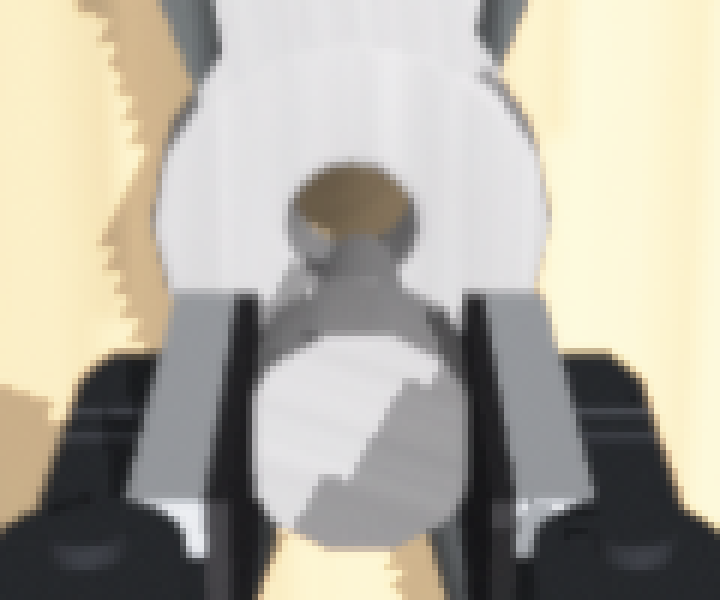

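```bash
python3 - <<'E'
from h import *
np.set_printoptions(precision=4,suppress=True)
s=read_state();P=s['position'];print(P)
e=atz('wrist',(320.8,234.4),P[2]-.0288,s);h=atz('wrist',(318.6,226.8),.054,s);hd=atz('wrist',(319.6,263.3),P[2]+.0102,s)
print(e,h,hd)
E
```

```text
[0.6189 0.0282 0.0903]
[0.6208 0.0275 0.0615] [0.6189 0.0289 0.054 ] [0.6196 0.0285 0.1005]
```

{"fn": "send_rows", "kwargs": {
  "deltas": [
    [[-0.07,0.05,-0.2],[0,0,0],1],
    [[0,0,-0.3],[0,0,0],1],
    [[0,0,-0.3],[0,0,0],1],
    [[0,0,-0.3],[0,0,0],1],
    [[0,0,-0.3],[0,0,0],1],
    [[0,0,-0.2],[0,0,0],1],
    [[0,0,0],[0,0,0],1],
    [[0,0,0],[0,0,0],1]
  ]
}}

```text
time_s: 11.45
position: [0.617, 0.0292, 0.0575]
tcp_rot: [-3.142, -0.0, 1.919]
force: [0.5, -1.1, -1.1]
finger_gap: 0.0165
```

```bash
python3 - <<'E'
from h import *
np.set_printoptions(precision=4,suppress=True)
s=read_state();a=snapshot('wrist')
cv2.imwrite('pics/w8z.png',cv2.resize(a[190:290,260:380],None,fx=6,fy=6,interpolation=3))
print(s['position'],s['tcp_rot'],s['force'],s['wrist_torque'],np.abs(s['joint_velocities']).max())
E
```

```text
[0.617  0.0292 0.0575] [-3.1415 -0.      1.9187] [ 0.4758 -1.0765 -1.0818] [-0.054  -0.009  -0.0733] 0.006075031546318497
```

View pics/w8z.png

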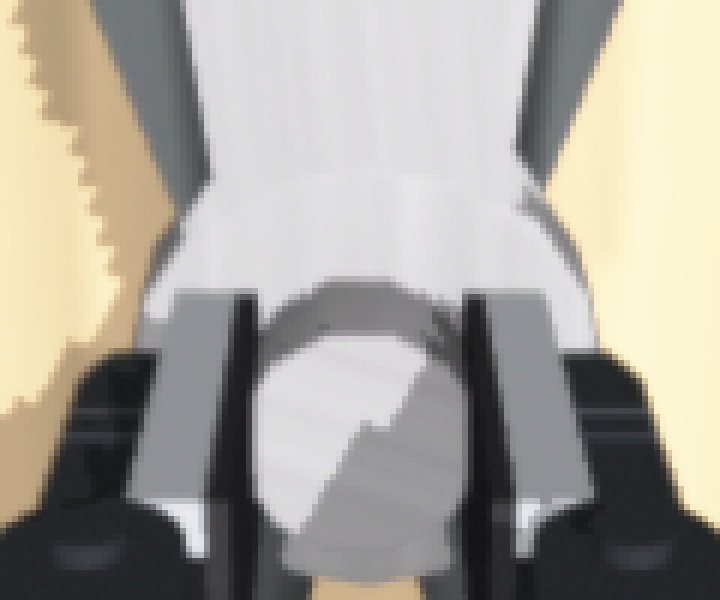

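{"fn": "send_rows", "kwargs": {
  "deltas": [
    [[0,0,-0.08],[0,0,0],1],
    [[0,0,0],[0,0,0],1],
    [[0,0,0],[0,0,0],0.3],
    [[0,0,0],[0,0,0],0],
    [[0,0,0],[0,0,0],-0.3],
    [[0,0,0],[0,0,0],-1],
    [[0,0,0],[0,0,0],-1],
    [[0,0,0],[0,0,0],-1],
    [[0,0,0],[0,0,0],-1]
  ]
}}

```text
time_s: 12.4
position: [0.617, 0.0293, 0.0559]
tcp_rot: [3.142, -0.0, 1.919]
force: [-0.0, -0.5, 0.2]
finger_gap: 0.0855
```

{"fn": "send_rows", "kwargs": {
  "deltas": [
    [[0,0,0.5],[0,0,0],-1],
    [[0,0,1],[0,0,0],-1],
    [[0,0,1],[0,0,0],-1],
    [[0,0,1],[0,0,0],-1],
    [[0,0,1],[0,0,0],-1],
    [[0,0,0],[0,0,0],-1],
    [[0,0,0],[0,0,0],-1]
  ]
}}

```text
time_s: 13.1
position: [0.6172, 0.0292, 0.1466]
tcp_rot: [3.14, 0.001, 1.919]
force: [0.4, 0.1, -0.4]
finger_gap: 0.0855
```

```bash
python3 - <<'E'
from h import *
np.set_printoptions(precision=4,suppress=True)
s=read_state();a=snapshot('wrist');cv2.imwrite('pics/w9.png',a);b=snapshot('scene')
x=cv2.resize(a[150:290,240:400],None,fx=4,fy=4,interpolation=3);y=cv2.resize(b[170:270,270:400],None,fx=4.923,fy=4.923,interpolation=3)
cv2.imwrite('pics/w9z.png',x);cv2.imwrite('pics/s9z.png',y)
print(s['position'],s['tcp_rot'],s['force'],np.abs(s['joint_velocities']).max())
for z in (.066,.069,.074):print(z,proj('wrist',[.6187,.029,z],s))
E
```

```text
[0.6172 0.0292 0.1466] [3.1401 0.0006 1.9188] [ 0.4343  0.1426 -0.4481] 0.039763960047314806
0.066 (np.float64(320.0950927463184), np.float64(207.32106073445826))
0.069 (np.float64(320.1073911672964), np.float64(208.52988404249388))
0.074 (np.float64(320.1285806671376), np.float64(210.6127855519856))
```

View pics/w9z.png

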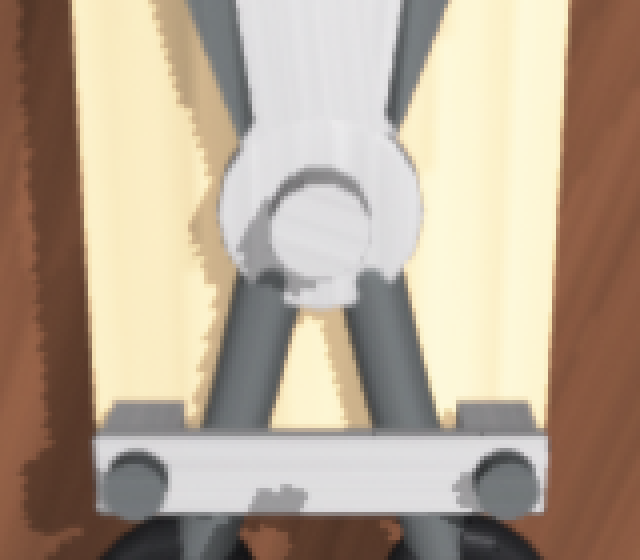

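View pics/s9z.png

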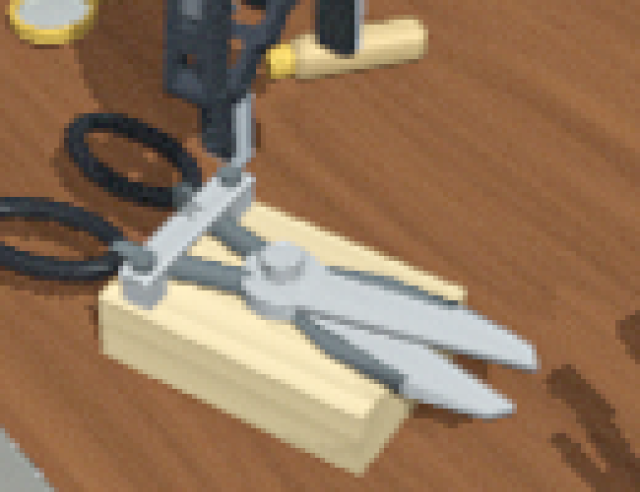

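{"fn": "send_rows", "kwargs": {
  "deltas": [
    [[-0.33,-0.79,0.4],[0,0,-0.66],-1],
    [[-0.33,-0.79,0.4],[0,0,-0.66],-1],
    [[-0.33,-0.79,0.4],[0,0,-0.66],-1],
    [[-0.33,-0.79,0],[0,0,-0.66],-1],
    [[-0.33,-0.79,0],[0,0,-0.66],-1],
    [[-0.33,-0.79,0],[0,0,-0.66],-1],
    [[-0.33,-0.79,0],[0,0,-0.66],-1],
    [[-0.33,-0.79,0],[0,0,-0.66],-1],
    [[-0.33,-0.79,0],[0,0,-0.66],-1],
    [[-0.33,-0.79,0],[0,0,-0.66],-1]
  ]
}}

```text
time_s: 14.2
position: [0.5499, -0.1291, 0.168]
tcp_rot: [-3.138, 0.001, 0.994]
force: [0.3, -0.2, 0.3]
finger_gap: 0.0852
```

{"fn": "send_rows", "kwargs": {
  "deltas": [
    [[-0.33,-0.79,0],[0,0,-0.66],-1],
    [[-0.33,-0.79,0],[0,0,-0.66],-1],
    [[-0.33,-0.79,0],[0,0,-0.66],-1],
    [[-0.33,-0.79,0],[0,0,-0.66],-1],
    [[-0.33,-0.79,0],[0,0,-0.66],-1],
    [[-0.33,-0.79,0],[0,0,-0.66],-1],
    [[-0.33,-0.79,0],[0,0,-0.66],-1],
    [[-0.33,-0.79,0],[0,0,-0.66],-1],
    [[-0.33,-0.79,0],[0,0,-0.66],-1],
    [[-0.33,-0.79,0],[0,0,-0.66],-1]
  ]
}}

```text
time_s: 15.2
position: [0.484, -0.2868, 0.168]
tcp_rot: [-3.14, 0.002, 0.072]
force: [0.4, -0.2, -0.4]
finger_gap: 0.0851
```

{"fn": "send_rows", "kwargs": {
  "deltas": [
    [[0,0,0],[0,0,0],-1],
    [[0,0,0],[0,0,0],-1],
    [[0,0,0],[0,0,0],-1]
  ]
}}

```text
time_s: 15.5
position: [0.485, -0.2858, 0.1692]
tcp_rot: [-3.14, 0.001, 0.078]
force: [-0.4, -0.5, 0.0]
finger_gap: 0.0852
```

```bash
python3 - <<'E'
from h import *
np.set_printoptions(precision=4,suppress=True)
s=read_state();a=snapshot('wrist');cv2.imwrite('pics/w10.png',a)
print(s['position'],s['tcp_rot'],np.abs(s['joint_velocities']).max(),s['time_s'])
E
```

```text
[ 0.485  -0.2858  0.1692] [-3.1404  0.0008  0.0777] 0.007830407223517107 15.5
```

View pics/w10.png

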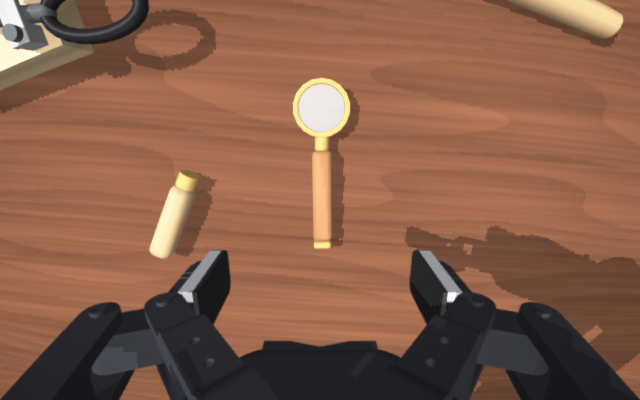

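```bash
python3 - <<'E'
from h import *
np.set_printoptions(precision=4,suppress=True)
s=read_state()
g=atz('wrist',(321.5,107),.015,s);hf=atz('wrist',(321,151),.02,s);hb=atz('wrist',(322,241),.02,s);e=atz('wrist',(322.3,247),.015,s)
d=(g-e)[:2];u=d/np.linalg.norm(d);print(g,hf,hb,e,np.linalg.norm(d),np.arctan2(d[1],d[0]),g[:2]-.075*u)
print(np.linalg.norm(hf-hb),np.linalg.norm(g-hf))
E
```

```text
[ 0.5603 -0.2821  0.015 ] [ 0.5202 -0.2848  0.02  ] [ 0.4283 -0.293   0.02  ] [ 0.4193 -0.2941  0.015 ] 0.14149798617113232 0.08479503447201409 [ 0.4856 -0.2884]
0.09223574654985207 0.04050603423115441
```

```bash
python3 - <<'E'
from h import *
np.set_printoptions(precision=4,suppress=True)
s=read_state()
for p in((200,180),(180,258),(150,252),(175,172)): print(atz('wrist',p,.02,s))
E
```

```text
[ 0.4832 -0.1689  0.02  ]
[ 0.3966 -0.1444  0.02  ]
[ 0.4008 -0.1122  0.02  ]
[ 0.4894 -0.1444  0.02  ]
```

{"fn": "send_rows", "kwargs": {
  "deltas": [
    [[0.03,-0.13,-1],[0,0,0.05],-0.2],
    [[0,0,-1],[0,0,0],-0.2],
    [[0,0,-1],[0,0,0],-0.2],
    [[0,0,-1],[0,0,0],-0.2],
    [[0,0,-1],[0,0,0],-0.2],
    [[0,0,0],[0,0,0],-0.2],
    [[0,0,0],[0,0,0],-0.2],
    [[0,0,0],[0,0,0],-0.2]
  ]
}}

```text
time_s: 16.35
position: [0.4866, -0.2896, 0.0716]
tcp_rot: [3.14, -0.002, 0.083]
force: [1.3, -0.9, 0.7]
finger_gap: 0.0511
```

```bash
python3 - <<'E'
from h import *
np.set_printoptions(precision=4,suppress=True)
s=read_state();a=snapshot('wrist');cv2.imwrite('pics/w11.png',a)
print(s['position'],s['tcp_rot'],np.abs(s['joint_velocities']).max(),proj('wrist',[.4856,-.2884,.02],s))
E
```

```text
[ 0.4866 -0.2896  0.0716] [ 3.1398 -0.0021  0.0835] 0.006107426113316021 (np.float64(316.85157010411365), np.float64(223.2419025441949))
```

View pics/w11.png

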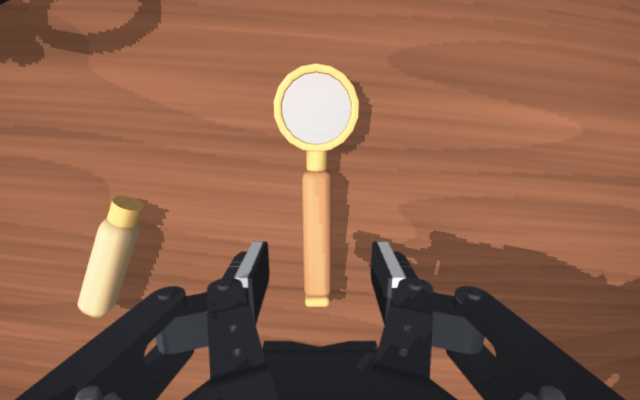

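{"fn": "send_rows", "kwargs": {
  "deltas": [
    [[-0.05,0.05,-0.7],[0,0,0],-0.2],
    [[0,0,-0.7],[0,0,0],-0.2],
    [[0,0,-0.6],[0,0,0],-0.2],
    [[0,0,-0.5],[0,0,0],-0.2],
    [[0,0,-0.3],[0,0,0],-0.2],
    [[0,0,-0.2],[0,0,0],-0.2],
    [[0,0,0],[0,0,0],-0.2],
    [[0,0,0],[0,0,0],-0.2],
    [[0,0,0],[0,0,0],-0.2]
  ]
}}

```text
time_s: 17.3
position: [0.4851, -0.2887, 0.0107]
tcp_rot: [3.141, -0.001, 0.083]
force: [0.1, 0.2, -0.1]
finger_gap: 0.0509
```

```bash
python3 - <<'E'
from h import *
np.set_printoptions(precision=4,suppress=True)
s=read_state();a=snapshot('wrist');cv2.imwrite('pics/w12.png',a)
print(s['position'],s['tcp_rot'],np.abs(s['joint_velocities']).max(),s['force'])
E
```

```text
[ 0.4851 -0.2887  0.0107] [ 3.1405 -0.0012  0.0828] 0.00188960520798734 [ 0.0842  0.1883 -0.1308]
```

View pics/w12.png

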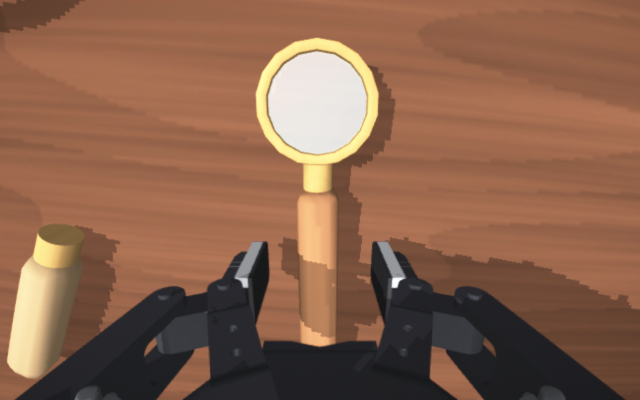

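{"fn": "send_rows", "kwargs": {
  "deltas": [
    [[0,0,-0.2],[0,0,0],-0.2],
    [[0,0,-0.2],[0,0,0],-0.2],
    [[0,0,0],[0,0,0],-0.2],
    [[0,0,0],[0,0,0],1],
    [[0,0,0],[0,0,0],1],
    [[0,0,0],[0,0,0],1],
    [[0,0,0],[0,0,0],1],
    [[0,0,0],[0,0,0],1],
    [[0,0,0],[0,0,0],1],
    [[0,0,0],[0,0,0],1]
  ],
  "grip_force": 60
}}

```text
time_s: 18.35
position: [0.4848, -0.2885, 0.0022]
tcp_rot: [3.141, -0.001, 0.083]
force: [-0.3, -0.1, 1.7]
finger_gap: 0.0182
```

{"fn": "send_rows", "kwargs": {
  "deltas": [
    [[0,0,0.2],[0,0,0],1],
    [[0,0,0.4],[0,0,0],1],
    [[0,0,0.7],[0,0,0],1],
    [[0,0,0.8],[0,0,0],1],
    [[0,0,0.8],[0,0,0],1],
    [[0,0,0.8],[0,0,0],1],
    [[0,0,0.8],[0,0,0],1],
    [[0,0,0],[0,0,0],1],
    [[0,0,0],[0,0,0],1]
  ]
}}

```text
time_s: 19.25
position: [0.4848, -0.2885, 0.0928]
tcp_rot: [3.14, -0.001, 0.083]
force: [0.3, 0.2, -1.2]
finger_gap: 0.0185
```

```bash
python3 - <<'E'
from h import *
np.set_printoptions(precision=4,suppress=True)
s=read_state();a=snapshot('wrist');cv2.imwrite('pics/w13.png',a)
print(s['position'],s['tcp_rot'],s['finger_gap'],s['force'],s['wrist_torque'])
E
```

```text
[ 0.4848 -0.2885  0.0928] [ 3.1405 -0.0012  0.0828] 0.018452571291908207 [ 0.2819  0.2072 -1.1822] [-0.0366  0.0236 -0.0473]
```

View pics/w13.png

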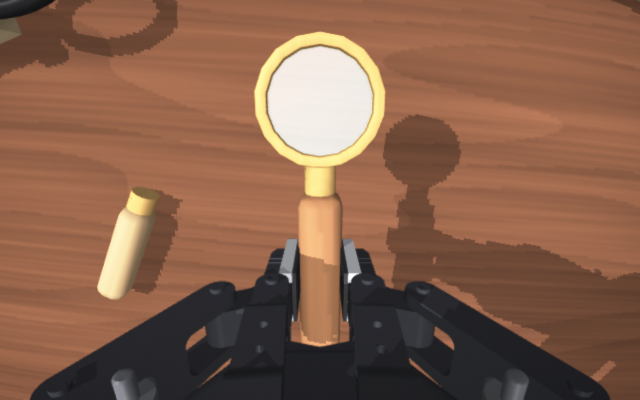

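```bash
cat > rim.py <<'E'
from h import *
np.set_printoptions(precision=4,suppress=True)
def meas(a):
    g=cv2.cvtColor(a,cv2.COLOR_BGR2HSV)
    m=((g[...,0]>18)&(g[...,0]<32)&(g[...,1]>90)&(g[...,2]>150)).astype(np.uint8);m[165:]=0;m[:,:230]=0;m[:,410:]=0
    n,l,st,c=cv2.connectedComponentsWithStats(m);i=1+st[1:,4].argmax()
    cs,_=cv2.findContours((l==i).astype(np.uint8),cv2.RETR_CCOMP,cv2.CHAIN_APPROX_NONE)
    cs=sorted(cs,key=cv2.contourArea)[::-1]
    o=cs[0][:,0].astype(float);inn=cs[1][:,0].astype(float)
    return o,inn
from scipy.optimize import least_squares
def fit(a,s,r=.022,zoff=.0128):
    # outer rim top circle -> fit centre + tilt (tool frame), using outer contour
    o,inn=meas(a);o=o[o[:,1]<155]
    c,P=campose('wrist',s);und=cv2.undistortPoints(o[:,None],K(c),np.array([c['k1'],0,0,0.]))[:,0]
    def res(p):
        n=R.from_euler('xy',p[3:]).as_matrix()[:,2]
        d=np.c_[und,np.ones(len(und))]@P[:3,:3].T;q=P[:3,3]+d*(((p[:3]-P[:3,3])@n)/(d@n))[:,None]
        return np.linalg.norm(q-p[:3],axis=1)-.027
    x0=np.r_[s['position']+R.from_euler('xyz',s['tcp_rot']).apply([.075,0,0])+[0,0,.0128],0,0]
    q=least_squares(res,x0);return q.x,x0,np.sqrt((q.fun**2).mean()),cv2.fitEllipse(o.astype(np.float32))
E
python3 - <<'E'
from rim import *
a=cv2.imread('pics/w13.png');s=read_state();print(s['position'],s['tcp_rot']);print(fit(a,s))
E
```

```text
[ 0.4843 -0.2881  0.0917] [-3.1414  0.0004  0.0827]
(array([ 0.5587, -0.2837,  0.1018,  0.2178, -0.0519]), array([ 0.5591, -0.2819,  0.1045,  0.    ,  0.    ]), np.float64(0.00047813894998140774), ((319.7562561035156, 99.838623046875), (127.82471466064453, 134.79098510742188), 3.894057273864746))
```

{"fn": "send_rows", "kwargs": {
  "deltas": [
    [[0,0.2,0.8],[0,0,0],1],
    [[0.05,0.4,0.8],[0,0,0],1],
    [[0.15,0.6,0.6],[0,0,0],1],
    [[0.15,0.75,0.2],[0,0,0],1],
    [[0.15,0.75,0],[0,0,0],1],
    [[0.15,0.75,0],[0,0,0],1],
    [[0.15,0.75,0],[0,0,0],1],
    [[0.15,0.75,0],[0,0,0],1],
    [[0.15,0.75,0],[0,0,0],1],
    [[0.15,0.75,0],[0,0,0],1]
  ]
}}

```text
time_s: 20.3
position: [0.5097, -0.1579, 0.1397]
tcp_rot: [-3.142, 0.0, 0.083]
force: [0.6, 0.2, -1.1]
finger_gap: 0.0186
```

{"fn": "send_rows", "kwargs": {
  "deltas": [
    [[0.15,0.75,0],[0,0,0],1],
    [[0.15,0.75,0],[0,0,0],1],
    [[0.15,0.75,0],[0,0,0],1],
    [[0.15,0.75,0],[0,0,0],1],
    [[0.15,0.75,0],[0,0,0],1],
    [[0.15,0.75,0],[0,0,0],1],
    [[0.15,0.75,0],[0,0,0],1],
    [[0.15,0.75,0],[0,0,0],1],
    [[0.15,0.75,0],[0,0,0],1],
    [[0.15,0.75,0],[0,0,0],1]
  ]
}}

```text
time_s: 21.3
position: [0.5398, -0.0081, 0.1399]
tcp_rot: [3.141, -0.0, 0.083]
force: [-0.4, -0.3, -1.5]
finger_gap: 0.0189
```

{"fn": "send_rows", "kwargs": {
  "deltas": [
    [[0.15,0.75,0],[0,0,0],1],
    [[0.15,0.75,0],[0,0,0],1],
    [[0.1,0.35,0],[0,0,0],1],
    [[0,0,0],[0,0,0],1],
    [[0,0,0],[0,0,0],1],
    [[0,0,0],[0,0,0],1],
    [[0,0,0],[0,0,0],1],
    [[0,0,0],[0,0,0],1]
  ]
}}

```text
time_s: 22.1
position: [0.5475, 0.0272, 0.14]
tcp_rot: [3.141, 0.0, 0.082]
force: [0.5, 0.0, -1.4]
finger_gap: 0.019
```

```bash
python3 - <<'E'
from rim import *
s=read_state();a=snapshot('wrist');cv2.imwrite('pics/w14.png',a);b=snapshot('scene');cv2.imwrite('pics/s14.png',b);cv2.imwrite('pics/t14.png',snapshot('top'))
print(s['position'],s['tcp_rot'],s['finger_gap'],s['force'],np.abs(s['joint_velocities']).max())
print(fit(a,s),proj('wrist',[.6187,.029,.066],s))
cv2.imwrite('pics/s14z.png',cv2.resize(b[140:290,270:490],None,fx=3.6,fy=3.6,interpolation=3))
E
```

```text
[0.5475 0.0272 0.14  ] [3.1414 0.     0.0819] 0.019001860194873876 [ 0.4684  0.0097 -1.351 ] 0.003144198220280866
(array([ 0.6223,  0.0333,  0.1483, -0.0735, -0.0348]), array([0.6223, 0.0333, 0.1528, 0.    , 0.    ]), np.float64(0.00019560536797075817), ((319.4067077636719, 99.37155151367188), (128.5288543701172, 133.684326171875), 0.2692401111125946)) (np.float64(324.70326988543394), np.float64(111.93914210410125))
```

View pics/w14.png

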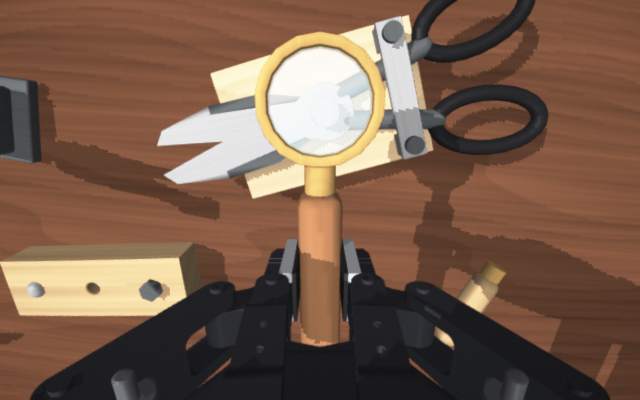

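View pics/s14z.png

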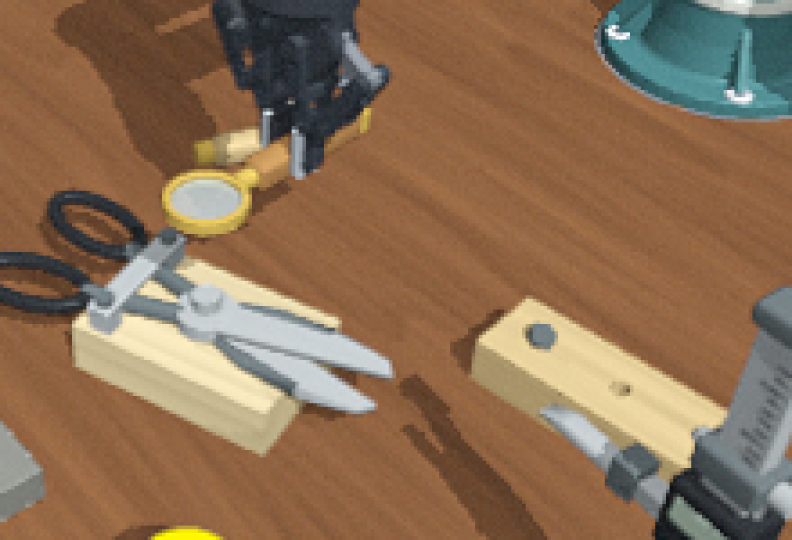

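```bash
cat > joint.py <<'E'
from rim import *
def scene_rim(b):
    g=cv2.cvtColor(b,cv2.COLOR_BGR2HSV)
    m=((g[...,0]>18)&(g[...,0]<32)&(g[...,1]>120)&(g[...,2]>110)).astype(np.uint8);k=np.zeros_like(m);k[180:210,310:342]=1;m*=k
    n,l,st,c=cv2.connectedComponentsWithStats(m);i=1+st[1:,4].argmax()
    cs,_=cv2.findContours((l==i).astype(np.uint8),cv2.RETR_CCOMP,cv2.CHAIN_APPROX_NONE)
    return sorted(cs,key=cv2.contourArea)[::-1],st[i]
def run(a,b,s):
    cs,st=scene_rim(b);print(st,[len(c) for c in cs[:2]])
    inn=cs[1][:,0].astype(np.float32);es=cv2.fitEllipse(inn);print('scene inner ellipse',es)
    P=s['position'];yaw=s['tcp_rot'][2]
    o,iw=meas(a);ew=cv2.fitEllipse(o[o[:,1]<155].astype(np.float32))
    print('tri centre',tri([ray('scene',es[0]),ray('wrist',ew[0],s)]))
    u=np.array([np.cos(yaw),np.sin(yaw),0]);t=np.linspace(0,2*np.pi,60)
    v=np.array([-u[1],u[0],0])
    for pit in(-.1,0,.1):
      for rol in(-.1,0,.1):
        ux=u+[0,0,pit];vx=v+[0,0,rol]
        C=P+[0,0,.0078]+.075*ux
        for nm in['scene']:
            q=np.array([proj(nm,C+.0225*(np.cos(x)*ux+np.sin(x)*vx)+[0,0,.004]) for x in t],np.float32);e=cv2.fitEllipse(q)
            print(pit,rol,np.round(e[0],1),np.round(e[1],1),round(e[2],1))
    for x in(-.066,.036,.075): print(x,proj('scene',P+[0,0,.0078]+x*u),proj('wrist',P+[0,0,.0128]+x*u,s))
E
python3 - <<'E'
from joint import *
a=cv2.imread('pics/w14.png');b=cv2.imread('pics/s14.png')
s=read_state();print(s['position'])
run(a,b,s)
cv2.imwrite('pics/s14y.png',cv2.resize(b[160:220,300:390],None,fx=8,fy=8,interpolation=3))
E
```

```text
[0.5476 0.0274 0.14  ]
[315 186  27  20 211] [71, 50]
scene inner ellipse ((326.70611572265625, 194.7051544189453), (13.163118362426758, 21.820472717285156), 90.16036224365234)
tri centre (array([0.6234, 0.0335, 0.1508]), [np.float64(0.00043141159338457534), np.float64(0.0004314115933849514)])
-0.1 -0.1 [326.9 197. ] [15.  20.3] 89.4
-0.1 0 [326.9 197. ] [13.8 20.4] 84.0
-0.1 0.1 [326.9 197. ] [12.5 20.5] 80.0
0 -0.1 [326.9 194.3] [13.8 20.5] 95.6
0 0 [326.9 194.3] [12.7 20.4] 90.1
0 0.1 [326.9 194.3] [11.5 20.5] 85.6
0.1 -0.1 [326.9 191.6] [12.6 20.7] 100.2
0.1 0 [326.9 191.6] [11.5 20.6] 94.9
0.1 0.1 [326.9 191.6] [10.4 20.5] 90.4
-0.066 (np.float64(370.1238587649167), np.float64(170.9750383274305)) (np.float64(318.82793205695197), np.float64(377.738364788778))
0.036 (np.float64(339.6050982098373), np.float64(188.36828179977195)) (np.float64(318.51613300315046), np.float64(195.6115008922851))
0.075 (np.float64(326.8972779020291), np.float64(195.61135237887595)) (np.float64(318.3730302509723), np.float64(102.70326550988297))
```

View pics/s14y.png

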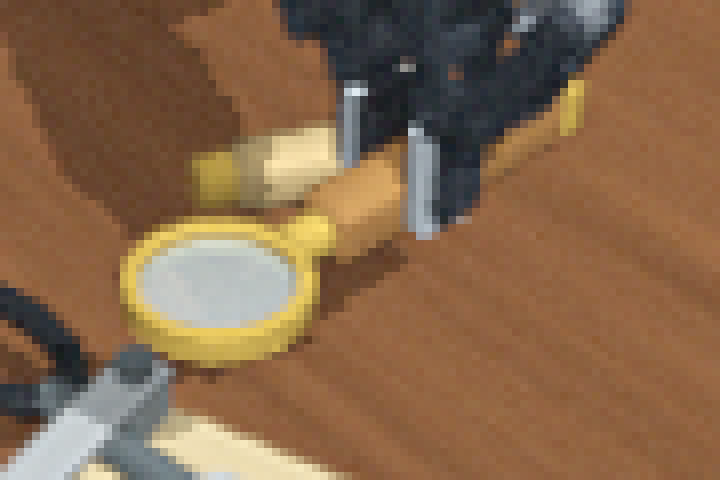

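{"fn": "send_rows", "kwargs": {
  "deltas": [
    [[-0.1,-0.1,0.07],[0,0,0],1],
    [[-0.1,-0.11,0.08],[0,0,0],1],
    [[0,0,0],[0,0,0],1],
    [[0,0,0],[0,0,0],1],
    [[0,0,0],[0,0,0],1],
    [[0,0,0],[0,0,0],1],
    [[0,0,0],[0,0,0],1],
    [[0,0,0],[0,0,0],1]
  ]
}}

```text
time_s: 23.05
position: [0.5436, 0.0235, 0.1429]
tcp_rot: [3.141, 0.0, 0.083]
force: [0.1, 0.1, -1.1]
finger_gap: 0.0184
```

```bash
python3 - <<'E'
from joint import *
s=read_state();a=snapshot('wrist');cv2.imwrite('pics/w15.png',a);b=snapshot('scene');cv2.imwrite('pics/s15.png',b);t=snapshot('top')
print(s['time_s'],s['position'],s['tcp_rot'],s['finger_gap'],s['force'],np.abs(s['joint_velocities']).max())
run(a,b,s);print(fit(a,s))
x=cv2.resize(t[150:250,240:370],None,fx=5,fy=5,interpolation=3);cv2.imwrite('pics/t15z.png',x);cv2.imwrite('pics/t15.png',t)
cv2.imwrite('pics/s15z.png',cv2.resize(b[140:290,270:490],None,fx=3.6,fy=3.6,interpolation=3))
E
```

```text
23.05 [0.5436 0.0235 0.1429] [3.1415 0.0001 0.0828] 0.018386115026334367 [ 0.0979  0.1499 -1.114 ] 0.002092302542408804
[315 180  27  23 234] [76, 50]
scene inner ellipse ((327.25982666015625, 192.31744384765625), (13.055964469909668, 21.384374618530273), 89.7514877319336)
tri centre (array([0.6192, 0.0298, 0.1532]), [np.float64(0.0006380074595544258), np.float64(0.0006380074595545985)])
-0.1 -0.1 [327.3 194.4] [14.8 20.2] 89.5
-0.1 0 [327.3 194.4] [13.6 20.3] 84.1
-0.1 0.1 [327.3 194.4] [12.4 20.4] 80.1
0 -0.1 [327.2 191.8] [13.7 20.4] 95.6
0 0 [327.3 191.8] [12.5 20.4] 90.1
0 0.1 [327.3 191.8] [11.3 20.4] 85.7
0.1 -0.1 [327.2 189.1] [12.5 20.7] 100.2
0.1 0 [327.3 189.1] [11.4 20.5] 94.9
0.1 0.1 [327.3 189.1] [10.2 20.5] 90.4
-0.066 (np.float64(370.31045139657505), np.float64(168.6724749044965)) (np.float64(318.82678399202365), np.float64(377.7273934023554))
0.036 (np.float64(339.90916839736235), np.float64(185.8815327044434)) (np.float64(318.5146402050507), np.float64(195.6172650362417))
0.075 (np.float64(327.25227769183505), np.float64(193.04708077248324)) (np.float64(318.37136410314), np.float64(102.70618825562127))
(array([ 0.6182,  0.0299,  0.1515, -0.1144, -0.0477]), array([0.6183, 0.0297, 0.1556, 0.    , 0.    ]), np.float64(0.0001968193554673917), ((319.3524169921875, 99.445556640625), (128.34503173828125, 134.14695739746094), 179.3283233642578))
```

View pics/t15z.png

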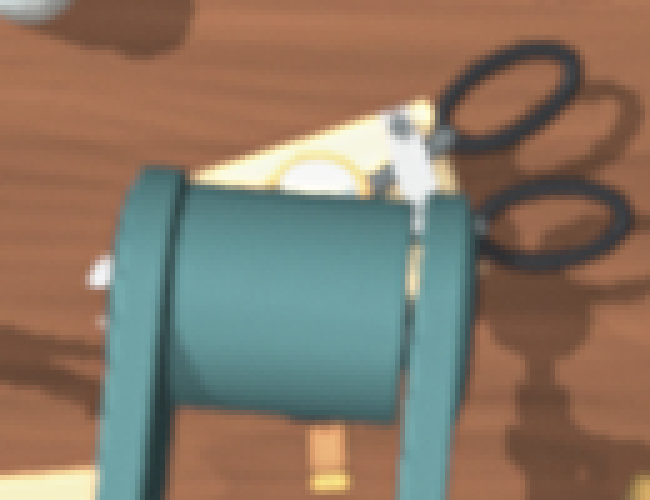

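View pics/w15.png

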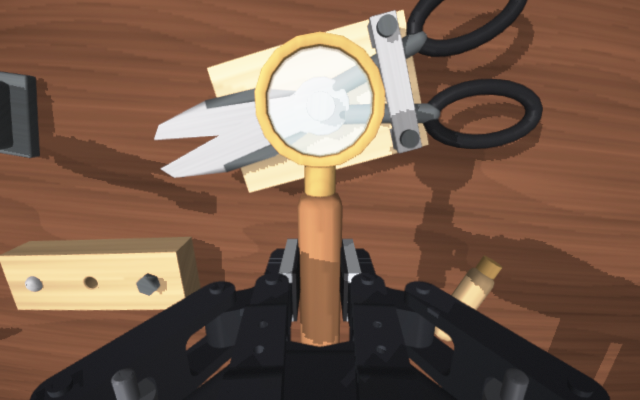

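```bash
python3 - <<'E'
from bench import *
s=read_state();print(s['time_s'],s['position'],s['finger_gap'],s['force']);print(close_job())
E
```

```text
23.2 [0.54356709 0.0234977  0.1429057 ] 0.018356032307825915 [ 0.12957498  0.41301179 -1.62517894]
the job is handed in; nothing more can be done
None
```

I seated the pin in the pivot hole and let go of it. I then lifted the loupe by its handle and held it over the pivot. The job was handed in at 23.2 s of the 59 s allowed, with the loupe still held; `close_job` gives no verdict, so the result below is from my own checks.

- **Pin:** after release the wrist camera saw its head at (319.9, 207.1). A fully seated pin should appear at (320.1, 207.3), so I take it as fully down.
- **Glass position:** the centre measured about (0.619, 0.030), against the pivot at (0.6187, 0.029), so it is off by roughly 1 mm.
- **Glass height:** the estimates were 0.149 to 0.151 m. The jaw tip came out at 0.147 to 0.151 m depending on the camera pair, and I aimed for 0.150. The two cameras disagree by about 2 mm, which is inside the 6 mm allowed.
- **Level:** in the scene camera the rim matched a level glass to within a few hundredths of a radian. The wrist-only fit of the rim gave tilts of about 0.11 rad, but it scattered from picture to picture (0.22, −0.07, −0.11), so I did not rely on it.
- **Steadiness:** the arm was at rest and the grip steady at 18.4 mm. The wrist force showed only about the weight of the loupe.

The last pictures were of the scene around the shears, the stand and the gauge, and showed nothing there shifted. I did not look again at the hammer, jar or whetstone at the end.

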